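Lay the rinsed spurtle on its sloped draining rest

ROBOT

A 6-joint arm with a two-finger parallel gripper is mounted at the origin on the work surface. World frame = base frame: x ahead of the robot, y to its left, z up, the work surface at z = 0. Lengths are in m, angles in rad, forces in N, time in s.
With the tool pointing down it reaches from about 0.35 to 0.975 m from the base axis. Payload 4.9 kg.
Tool frame: the origin (TCP) lies midway between the tips of the shut fingers; the grasp point (between the pads) lies 19 mm behind it (ctrl.hold_point_z is the distance from the TCP to the grasp point, in m); z points along the fingers, y is the line along which they close (so a half turn about z gives the same grasp; the last joint's range is limited). The gripper opens to 85 mm and grips with 20 to 120 N. Pads are 22 mm wide; open, the fingers measure 114 mm over their backs; the gripper's body (76 mm by 85 mm) begins 54 mm behind the grasp point. The pads swing forward as they close: fully open they stand 13 mm farther back than shut.
Start: joints at [-0.119, 0.053, 1.613, -0, 1.476, -0.119], TCP at [0.625, 0, 0.231] pointing down, gripper open.
Joint ranges: [-3.01, 3.01], [-1.01, 2.22], [0.06, 2.58], [-1.02, 4.17], [0.09, 2.62], [-3.14, 3.14]. Speed limits (rad/s): [2.57, 2.57, 3.14, 3.14, 3.14, 3.14].

INTERFACE

Orientations are given as a rotation vector (axis times angle).
In Python, from station import status, viewer, finish_job, ctrl gives the robot as it stands.
- The arm moves only by the shell command python3 -m jog 'ROWS' [FORCE]. ROWS is JSON, a list of rows, each a list of 7 numbers: the turn, a rotation vector about the tool's x, y, z each as a share of 5 degrees, from -1 to 1, then the shift along the tool's x, y, z each as a share of 30 mm, from -1 to 1, then the opening, from -1 (shut) to 1 (fully open). A call has 1 to 5 rows; each row shifts and turns the commanded pose from where the row before left it, along the tool's axes as they then stand; what a row does not reach is not made up. A row lasts 1/8 s, in which the tool goes at most 62.5 mm and 10.7 degrees, less where a joint would pass 70% of its speed; a pose out of reach is approached as far as the arm can. A call with a number of a shift or a turn outside -1 to 1 is refused whole. A call with a gripper value outside its range is refused whole. The fingers move at their own pace and stop on an object; FORCE is the grip in N (left out, the last holds). Time passes only in rows, so rows that do not move let the fingers close. It gives the time, the measured TCP pose, the force, the opening and the grip force at its end, in the units of the state.
- status.get_obs(): the state, without advancing time (a new reading comes with each control period).
- viewer.get_image(name): name is "scene" or "side" or "wrist"; returns a dict with "img" (420x560x3 uint8, red, green, blue), "fovy" (degrees; the focal length in pixels is half the picture's height over the tangent of half this angle, whatever the lens; pixels are square), "cx", "cy" (the principal point, pixels), "distortion" ([k1, k2, p1, p2, k3] as OpenCV has them; the pictures are not rectified), "rvec" (rotation vector, rad) and "tvec" (3), from world to camera coordinates, as OpenCV has them. Camera axes: x right, y down, z forward; pixel columns grow to the right and rows downward; lengths in m; the calibration is good to about 2 mm. A picture is of the moment at which its call begins. There is no depth.
- finish_job(): hands the job in; it is judged then, once.
The state is a dict: "t": time; "q": joint angles; "dq": joint speeds; "effort": joint torques, N m; "tool_pos": TCP position; "tool_rot": TCP orientation; "contact_force": force on the tool from outside, world axes, zero at the start; "wrist_torque": the same for the moment, N m; "opening": finger opening in m; "grip_force": force on a finger pad.
Only numpy, scipy, OpenCV 4.12 (cv2) and the standard library are available. Lean on these libraries where they do the work, as an engineer would, in place of code of your own. Each camera call takes 0.05 s, during which the arm holds its last target. There are 200 camera calls.

TASK

Draw the wooden spurtle straight up out of its stoneware pot and lay it in the two cradles of the sloped draining rest, round head at the high end and foot down by the stop. Keep hold of it until it lies in the cradles rather than dropping it in, then let go. Leave both pots standing in place, with the scraper still in the other one, and do not disturb the bowl or the jar.

Things in the scene. Friction and masses are not known exactly. Their poses are not given: they have to be found in the camera images.
- spurtle: Pale wooden porridge stirrer, a round stick 200 mm long, 60 g: shaft 16 mm in diameter with a flat foot; turned head 22 mm in diameter from 184 to 200 mm. Origin at the centre of the foot's end face, z along the stick to the head. Starts upright in its pot, 111 mm sticking out of the neck. Best gripped on the shaft about 170 mm from the foot.
- spurtle_head (a point): Centre of the spurtle's head end, 200 mm from its foot.
- spurtle_pot: Brown stoneware pot holding the spurtle, 95 mm tall, 76 mm across the belly, its neck 38 mm outside and 28 mm inside over the top 12 mm; inner floor 6 mm up; 0.55 kg, loose on the bench. Origin at the centre of its underside, z up. It looks just like the other pot.
- scraper_pot: The same kind of pot (95 mm tall, 76 mm across), holding the scraper. Origin at the centre of its underside. The two pots may change places. To be left alone.
- scraper: Dough scraper standing in the other pot, 150 mm long (top 156 mm above the bench): steel handle 16 mm in diameter, blue blade 44 x 10 x 50 mm on top. Origin at the centre of its foot, z along it. To be left alone.
- rest: Draining rest, fixed: fir board 200 (x) x 100 (y) x 14 mm; two posts carry two steel V cradles in line, rising at 40 degrees towards the board's +x end. 90 degree Vs, arms 24 mm (34 mm across the mouth), at 20-50 and 105-140 mm from the stop along the stick, joined by a bar beneath; a 32 mm square plate at the low end stops the foot. Origin: centre of the board's underside, z up.
- rest_stop (a point): Point on the low end's stop plate where the centre of the foot comes when the spurtle lies fully seated; in the rest's frame at x -75, y 0, z 45 mm.
- rest_grip (a point): Point on the axis of the seated spurtle, 170 mm from its foot: free space beyond the high cradle, where the gripper can hold the stick while laying it down. The line from rest_stop to here is the seated stick's axis, rising at 40 degrees.
- pinch_bowl: Blue glazed pinch bowl, 84 mm across and 40 mm high. Origin at the centre of its underside. A bystander.
- flip_jar: Glass jar with a flip lid, 72 mm across and 110 mm high, 0.45 kg. Origin at the centre of its underside. A bystander.

How it is judged:
By the outcome, as a careful person would: the job done as asked, in the order asked, and still so for the second after the job is handed in, with the robot touching nothing.
It also fails if it takes over 45 s, if anything falls off the work surface, if the arm or the gripper's body presses on something with over 40 N, if the wrist force passes 120 N, or if a joint passes its speed limit or range.

## Working session

There is one attempt and no reset: what is moved stays moved. The work goes in short steps, Python scripts to look and compute and a shell command to move; the robot and the scene stay as the last step left them, time stands still between calls to the robot, and variables do not carry over. Pictures are saved under pics/ and viewed, at most 10 in all, crops included, and the job is handed in when it is done.

```bash
mkdir -p pics; ls
cat > h.py <<'E'
import numpy as np,cv2,pickle
from scipy.spatial.transform import Rotation as R
def grab(n,tag):
    from station import viewer
    d=viewer.get_image(n); pickle.dump(d,open(f'pics/{tag}.pkl','wb')); cv2.imwrite(f'pics/{tag}.png',d['img'][:,:,::-1]); return d
def load(tag): return pickle.load(open(f'pics/{tag}.pkl','rb'))
def K(d):
    f=d['img'].shape[0]/2/np.tan(np.radians(d['fovy'])/2); return np.array([[f,0,d['cx']],[0,f,d['cy']],[0,0,1]])
def ray(d,p):
    u=cv2.undistortPoints(np.array([[p]],float),K(d),np.array(d['distortion'],float)).ravel()
    M=cv2.Rodrigues(np.array(d['rvec'],float))[0]; t=np.array(d['tvec'],float).ravel()
    v=M.T@np.array([*u,1]); return -M.T@t, v/np.linalg.norm(v)
def onz(d,p,z): o,v=ray(d,p); return o+v*(z-o[2])/v[2]
def tri(*dp):
    A=0;b=0
    rs=[ray(d,p) for d,p in dp]
    for o,v in rs: P=np.eye(3)-np.outer(v,v); A=A+P; b=b+P@o
    X=np.linalg.solve(A,b); return X,[np.linalg.norm(np.cross(X-o,v)) for o,v in rs]
def proj(d,X): return cv2.projectPoints(np.array(X,float).reshape(-1,3),np.array(d['rvec'],float),np.array(d['tvec'],float),K(d),np.array(d['distortion'],float))[0].reshape(-1,2)
E
python3 - <<'E'
from h import *
for n in('scene','side'):
    d=grab(n,n+'0'); print(n,ray(d,(280,210)),d['fovy'],d['distortion'])
E
```

```text
pics
scene (array([1.21418693, 0.65381549, 0.8484523 ]), array([-0.54046769, -0.57148499, -0.6174946 ])) 48.19802962226402 [0.04140712 0.         0.         0.         0.        ]
side (array([ 0.47265397, -0.86171443,  0.77175295]), array([ 0.11827221,  0.80969121, -0.57481461])) 44.79195277960892 [-0.18745231  0.          0.          0.          0.        ]
```

View pics/scene0.png

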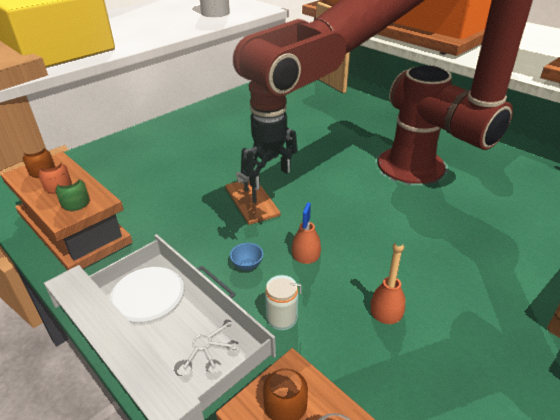

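View pics/side0.png

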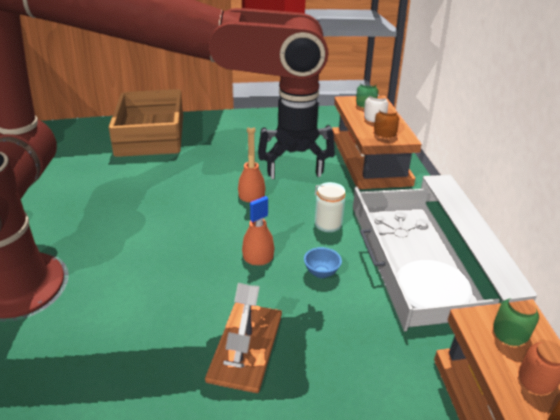

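Scene view: spurtle head at (398,246), its pot at about (388,300); scraper pot at (306,243), rest at (252,203) partly hidden by the gripper. Side view: spurtle head (251,130), scraper blade (259,209), rest board (245,345).

Run:
```python
from h import *
s=load('scene0');e=load('side0')
print('head',tri((s,(398,247)),(e,(251,130))))
print('scraper blade top',tri((s,(307,206)),(e,(259,202))))
print('neck',tri((s,(393,283)),(e,(251,168))))
for n,p in(('bowl',(323,263)),('jar',(330,190))): print(n,onz(e,p,.04 if n=='bowl' else .11))
# board corners, side image
im=cv2.cvtColor(e['img'],cv2.COLOR_RGB2HSV)[290:400,190:300]
m=((im[...,0]<18)&(im[...,1]>120)&(im[...,2]>70)).astype(np.uint8)
m=cv2.morphologyEx(m,cv2.MORPH_CLOSE,np.ones((3,3)))
c=max(cv2.findContours(m,0,2)[0],key=cv2.contourArea)
h=cv2.convexHull(c); q=cv2.approxPolyDP(h,4,True).reshape(-1,2)+[190,290]
print(q.tolist())
for p in q: print(p,onz(e,p,.014).round(3),onz(e,p,0).round(3))
cv2.imwrite('pics/c1.png',cv2.resize(e['img'][100:400,180:360,::-1],None,fx=2,fy=2,interpolation=2)[:,:])
cv2.imwrite('pics/c2.png',cv2.hconcat([cv2.resize(e['img'][270:400,190:300,::-1],(385,455),interpolation=2),cv2.resize(s['img'][140:240,210:300,::-1],(405,455),interpolation=2)]))
```

```text
head (array([0.56193178, 0.3066867 , 0.19779889]), [np.float64(0.00231719432224296), np.float64(0.0023171943222429193)])
scraper blade top (array([0.55518321, 0.04632311, 0.15466256]), [np.float64(0.004446106948287473), np.float64(0.004446106948287549)])
neck (array([0.5583902 , 0.3069175 , 0.08803271]), [np.float64(0.00524672040009674), np.float64(0.005246720400096448)])
bowl [ 0.69081533 -0.04039707  0.04      ]
jar [0.73943517 0.14145487 0.11      ]
[[236, 303], [280, 311], [257, 392], [205, 379]]
[236 303] [ 0.495 -0.116  0.014] [ 0.495 -0.102  0.   ]
[280 311] [ 0.582 -0.148  0.014] [ 0.584 -0.135  0.   ]
[257 392] [ 0.517 -0.338  0.014] [ 0.518 -0.329  0.   ]
[205 379] [ 0.427 -0.301  0.014] [ 0.426 -0.291  0.   ]
```

View pics/c2.png

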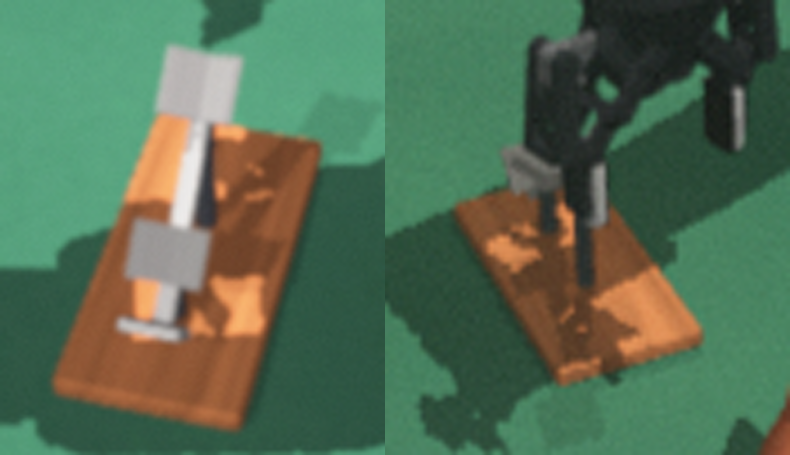

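Crop: rest's high cradle lies at the far (+y) end in the side view, stop plate at the near end (side px ≈ (233,363)). So rest +x points at about 70° yaw. I'll write a planner that gives row units.

```bash
cat >> h.py <<'E'
def obs():
    from station import status
    o=status.get_obs(); return np.array(o['tool_pos']),R.from_rotvec(o['tool_rot']),o
def frame(head,pitch):
    """tool z at heading head(deg), pitch deg below horizontal; x = up-ish side (leans along heading)"""
    h,p=np.radians([head,pitch]); z=np.array([np.cos(p)*np.cos(h),np.cos(p)*np.sin(h),-np.sin(p)])
    x=np.array([np.sin(p)*np.cos(h),np.sin(p)*np.sin(h),np.cos(p)]); return R.from_matrix(np.c_[x,np.cross(z,x),z])
def plan(tp,tR,grasp=None,hz=0.019,p=None,r=None):
    """total turn (5deg units, tool axes) and the shift (30mm units) in target axes after / current axes before the turn"""
    if p is None: p,r,_=obs()
    if grasp is not None: tp=np.array(grasp)+tR.apply([0,0,hz])
    rv=np.degrees((r.inv()*tR).as_rotvec())/5; d=(np.array(tp)-p)/.03
    print('turn',rv.round(2),'shift now-axes',r.inv().apply(d).round(2),'shift target-axes',tR.inv().apply(d).round(2),'world mm',(d*30).round(1))
E
python3 - <<'E'
from h import *
from station import ctrl
p,r,o=obs(); print(p,r.as_matrix().round(3),o['opening'],ctrl.hold_point_z)
for s in(1,-1):
    T=frame(28.7,40)*R.from_rotvec([0,0,0 if s>0 else np.pi]); plan(None,T,grasp=(.48,.263,.253))
d=grab('wrist','w0'); print(ray(d,(280,210)))
E
```

```text
[6.24437024e-01 8.26445430e-05 2.30200755e-01] [[-0.     1.    -0.002]
 [ 1.     0.     0.   ]
 [ 0.    -0.002 -1.   ]] 0.08528001745146978 0.0187
turn [-5.35  9.01 11.43] shift now-axes [ 9.   -4.39 -0.34] shift target-axes [  0.57 -10.     0.13] world mm [-131.7  269.9   10.6]
turn [-10.26  -6.09 -21.97] shift now-axes [ 9.   -4.39 -0.34] shift target-axes [-0.57 10.    0.13] world mm [-131.7  269.9   10.6]
(array([0.62459065, 0.07443417, 0.37246373]), array([-0.01534424, -0.28807744, -0.95748417]))
```

```bash
python3 -m jog '[[0,0,0,0.9,-0.44,-0.5,1],[0,0,0,0.9,-0.44,-0.5,1],[0,0,0,1,-0.44,-0.3,1],[0,0,0,1,-0.44,0,1],[0,0,0,1,-0.44,0,1]]'
python3 -m jog '[[0,0,0,1,-0.44,0,1],[0,0,0,1,-0.44,0,1],[0,0,0,1,-0.44,0,1],[0,0,0,1,-0.44,0,1],[0,0,0,0.2,-0.44,0,1]]'
python3 - <<'E'
from h import *
plan(None,frame(28.7,40),grasp=(.48,.263,.253))
s=grab('scene','s1');grab('side','e1');grab('wrist','w1')
cv2.imwrite('pics/c3.png',cv2.hconcat([cv2.resize(s['img'][150:270,180:330,::-1],(525,420),interpolation=2),cv2.resize(load('w1')['img'][:,:,::-1],(275,206)).repeat(1,0)[:,:] if 0 else np.zeros((420,1,3),np.uint8)]))
E
```

```text
t: 0.78
tool_pos: [0.5584, 0.1449, 0.2701]
tool_rot: [-2.221, -2.221, 0.0]
contact_force: [-1.0, -0.3, 0.7]
opening: 0.0857
grip_force: 0.0
t: 1.4
tool_pos: [0.492, 0.2711, 0.2698]
tool_rot: [-2.219, -2.223, 0.001]
contact_force: [-0.5, -0.3, 0.3]
opening: 0.0853
grip_force: 0.0
turn [-5.35  9.01 11.46] shift now-axes [-0.04  0.03  0.97] shift target-axes [-0.74  0.05  0.62] world mm [  0.7  -1.2 -29. ]
```

View pics/c3.png

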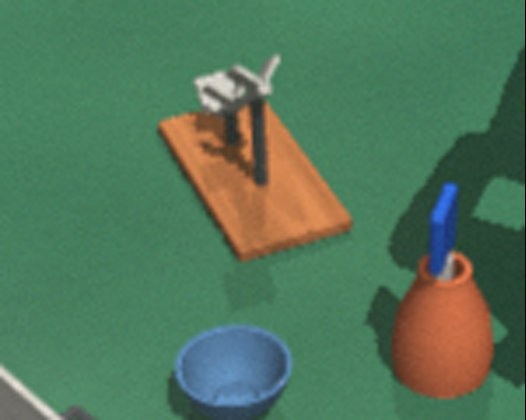

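View pics/e1.png

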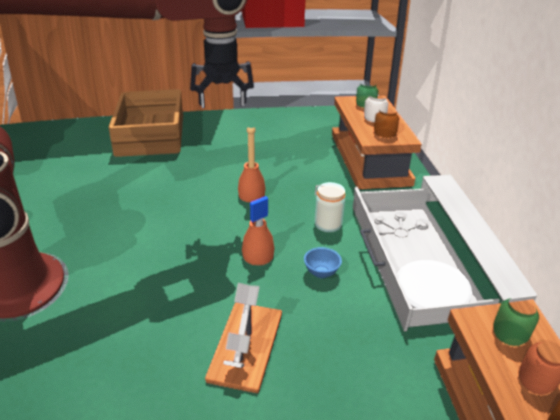

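The rest is now unobstructed in both views: board corners in scene are about (226,186),(257,178),(280,214),(249,223). Next, refine the rest and the stick with masks.

Run:
```python
from h import *
def quad(d,box):
    x0,y0,x1,y1=box; im=cv2.cvtColor(d['img'],cv2.COLOR_RGB2HSV)[y0:y1,x0:x1]
    m=((im[...,0]<18)&(im[...,1]>100)&(im[...,2]>60)).astype(np.uint8)
    m=cv2.morphologyEx(m,cv2.MORPH_CLOSE,np.ones((3,3)))
    c=max(cv2.findContours(m,0,2)[0],key=cv2.contourArea); h=cv2.convexHull(c)
    return cv2.approxPolyDP(h,3,True).reshape(-1,2)+[x0,y0]
s=load('s1');e=load('e1')
for n,d,b in(('scene',s,(215,165,290,232)),('side',e,(190,290,300,400))):
    for p in quad(d,b): print(n,p,onz(d,p,.014).round(3),onz(d,p,0).round(3))
# stick: pale wood
def stick(d,box):
    x0,y0,x1,y1=box; im=d['img'][y0:y1,x0:x1].astype(int); hs=cv2.cvtColor(d['img'],cv2.COLOR_RGB2HSV)[y0:y1,x0:x1]
    m=(hs[...,0]>10)&(hs[...,0]<26)&(im[...,0]>110)&(im[...,0]>im[...,2]+25)
    for y in np.where(m.any(1))[0]:
        xs=np.where(m[y])[0]; print(y+y0,xs.min()+x0,xs.max()+x0,end='; ')
    print()
stick(s,(380,235,415,292)); stick(e,(238,120,265,172))
```

```text
scene [255 179] [ 0.43  -0.288  0.014] [ 0.417 -0.303  0.   ]
scene [279 215] [ 0.502 -0.104  0.014] [ 0.49  -0.117  0.   ]
scene [248 223] [ 0.588 -0.139  0.014] [ 0.577 -0.152  0.   ]
scene [226 185] [ 0.516 -0.326  0.014] [ 0.504 -0.343  0.   ]
side [235 303] [ 0.493 -0.116  0.014] [ 0.493 -0.102  0.   ]
side [281 311] [ 0.584 -0.148  0.014] [ 0.586 -0.135  0.   ]
side [257 392] [ 0.517 -0.338  0.014] [ 0.518 -0.329  0.   ]
side [206 381] [ 0.429 -0.306  0.014] [ 0.428 -0.296  0.   ]
244 394 394; 245 393 403; 246 393 403; 247 393 403; 248 393 403; 249 394 402; 250 394 402; 251 394 401; 252 394 400; 253 394 400; 254 393 400; 255 393 400; 256 393 399; 257 393 399; 258 393 399; 259 393 399; 260 392 399; 261 392 399; 262 392 398; 263 392 398; 264 392 398; 265 391 398; 266 391 397; 267 391 397; 268 391 397; 269 391 397; 270 390 397; 271 390 396; 272 390 396; 273 390 396; 274 390 396; 275 389 396; 276 389 395; 277 389 395; 278 385 397; 279 389 398; 280 383 399; 281 388 400; 282 388 400; 283 388 400; 284 387 401; 285 388 395; 286 388 400; 287 391 394; 288 401 401; 289 401 401; 291 402 402; 
128 248 254; 129 247 254; 130 247 254; 131 247 254; 132 248 253; 133 248 253; 134 248 253; 135 248 253; 136 248 253; 137 248 253; 138 248 253; 139 248 253; 140 248 253; 141 248 253; 142 248 253; 143 248 253; 144 248 253; 145 248 253; 146 248 253; 147 249 253; 148 249 253; 149 249 253; 150 249 253; 151 249 253; 152 249 253; 153 249 253; 154 249 253; 155 248 253; 156 249 253; 157 249 253; 158 249 253; 159 249 253; 160 249 253; 161 248 253; 162 246 255; 163 245 257; 164 244 258; 165 244 258; 166 244 258; 167 244 258; 168 244 258; 169 244 258; 170 243 259; 171 243 259;
```

Run:
```python
from h import *
from scipy.optimize import least_squares
s=load('s1');e=load('e1')
# centre lines x(row)
sl=np.polyfit([255,260,265,270,275],[396.5,395.5,394.5,393.5,392.5],1)
el=np.polyfit([135,140,145,150,155,159],[250.5,250.5,250.6,251,251,251],1)
def res(v):
    out=[]
    for z,(x,y) in((.18,v[:2]),(.11,v[2:])):
        for d,l in((s,sl),(e,el)):
            u=proj(d,[x,y,z])[0]; out.append(np.polyval(l,u[1])-u[0])
    return out
r=least_squares(res,[.56,.3,.56,.3]); print(r.x.round(4),r.cost)
t=r.x[:2]+(r.x[:2]-r.x[2:])*(.026/.07); X=np.array([*t,.206])
print('proj head top',proj(s,X),proj(e,X)) # observe scene row ~247.., side ~129
print('tri head', tri((s,(398.3,247)),(e,(250.7,129.5))))
plan(None,frame(28.7,40),grasp=(.48,.263,.253))
```

```text
[0.5623 0.3087 0.5632 0.3088] 4.0389678347315804e-27
proj head top [[398.4699903 245.1899649]] [[250.22046626 126.15285738]]
tri head (array([0.56160293, 0.30749915, 0.19850224]), [np.float64(0.001856089397050976), np.float64(0.0018560893970508557)])
turn [-5.33  9.01 11.45] shift now-axes [0.01 0.   0.98] shift target-axes [-0.74 -0.01  0.64] world mm [  0.1   0.3 -29.4]
```

```bash
python3 -m jog '[[-0.45,0.75,0.95,0,0,0,1],[-0.45,0.75,0.95,0,0,0,1],[-0.45,0.75,0.95,0,0,0,1],[-0.45,0.75,0.95,0,0,0,1],[-0.45,0.75,0.95,0,0,0,1]]'|tail -5
python3 -m jog '[[-0.45,0.75,0.95,0,0,0,1],[-0.45,0.75,0.95,0,0,0,1],[-0.45,0.75,0.95,0,0,0,1],[-0.45,0.75,0.95,0,0,0,1],[-0.45,0.75,0.95,0,0,0,1]]'
python3 -m jog '[[-0.45,0.75,0.95,0,0,0,1],[-0.4,0.75,0.95,0,0,0,1],[0,0,0,0,0,0,1]]'
python3 - <<'E'
from h import *
plan(None,frame(28.7,40),grasp=(.48,.263,.253)); print(obs()[2]['q'])
grab('wrist','w2')
E
```

```text
tool_pos: [0.4937, 0.2686, 0.2705]
tool_rot: [-2.519, -1.626, -0.562]
contact_force: [-0.2, -0.4, 0.2]
opening: 0.0855
grip_force: 0.0
t: 2.8
tool_pos: [0.4937, 0.2685, 0.2704]
tool_rot: [-2.609, -0.946, -1.049]
contact_force: [-0.4, 0.1, 0.1]
opening: 0.0853
grip_force: 0.0
t: 3.18
tool_pos: [0.4924, 0.2691, 0.2688]
tool_rot: [-2.587, -0.67, -1.208]
contact_force: [0.0, -0.8, 0.1]
opening: 0.0852
grip_force: 0.0
turn [-0.01 -0.    0.06] shift now-axes [-0.7  -0.02  0.62] shift target-axes [-0.7  -0.02  0.62] world mm [  0.3   0.9 -28. ]
[ 0.28342699 -0.6738542   2.28926868  0.2665183   0.68259186  1.21553706]
```

View pics/w2.png

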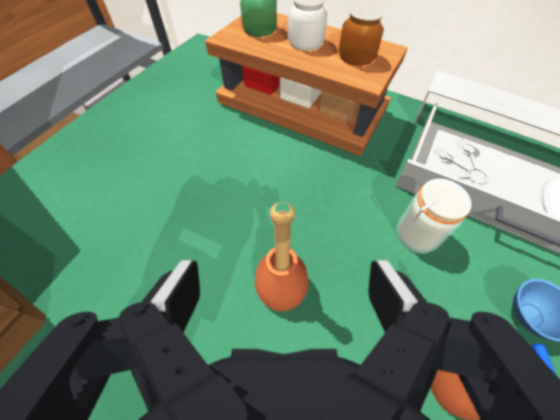

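Wrist view: stick stands centred between the fingers, head top at (282,211), neck at (283,262). Use it as a third view for the head.

Run:
```python
from h import *
s=load('s1');e=load('e1');w=load('w2')
print(proj(w,[.5625,.3085,.206]),proj(w,[.5625,.3085,.198]))
print('head',tri((s,(398.3,247)),(e,(250.7,128.5)),(w,(282,211))))
print('head',tri((s,(398.3,247)),(w,(282,211))))
print('neck',tri((s,(393,283)),(w,(283,260))))
g=(.5622,.308,.176)
plan(None,frame(28.7,40),grasp=g)
```

```text
[[283.41759342 206.16556051]] [[283.39880579 211.16902358]]
head (array([0.56182991, 0.30876117, 0.19988138]), [np.float64(0.0009179181058554575), np.float64(0.0014043906763682769), np.float64(0.0008479008835181279)])
head (array([0.56085277, 0.30873504, 0.20031054]), [np.float64(0.00023925661631581192), np.float64(0.00023925661631595457)])
neck (array([0.55935292, 0.30927119, 0.09546419]), [np.float64(0.0019346009717652322), np.float64(0.0019346009717652068)])
turn [-0.01 -0.01  0.07] shift now-axes [-0.7  -0.03  4.67] shift target-axes [-0.7  -0.03  4.67] world mm [  82.    45.7 -106.1]
```

```bash
python3 -m jog '[[0,0,0,-0.7,0,0,1],[0,0,0,0,0,0.9,1],[0,0,0,0,0,0.9,1],[0,0,0,0,0,0.9,1],[0,0,0,0,0,0.9,1]]'
python3 -m jog '[[0,0,0,0,0,0.9,1],[0,0,0,0,0,0.2,1],[0,0,0,0,0,0,1]]'
python3 - <<'E'
from h import *
plan(None,frame(28.7,40),grasp=(.5622,.3085,.176))
w=grab('wrist','w3'); grab('scene','s3'); grab('side','e3')
p,r,_=obs(); c=p-r.apply([0,0,.019]); print(c,proj(w,c),proj(w,[.5625,.3085,.176]))
im=w['img']; cv2.imwrite('pics/c4.png',im[:,:,::-1])
E
```

```text
t: 3.85
tool_pos: [0.5557, 0.3033, 0.1853]
tool_rot: [-2.586, -0.67, -1.212]
contact_force: [-0.1, -0.5, 0.1]
opening: 0.0853
grip_force: 0.0
t: 4.22
tool_pos: [0.5766, 0.3153, 0.1639]
tool_rot: [-2.586, -0.669, -1.21]
contact_force: [-0.2, -0.1, 0.6]
opening: 0.0854
grip_force: 0.0
turn [-0.01 -0.02  0.06] shift now-axes [-0.03 -0.03 -0.03] shift target-axes [-0.03 -0.03 -0.03] world mm [-1.6  0.2 -0.1]
[0.56349604 0.30845496 0.17723646] [[284.30205908 282.68938726]] [[283.20311171 285.28419325]]
```

View pics/c4.png

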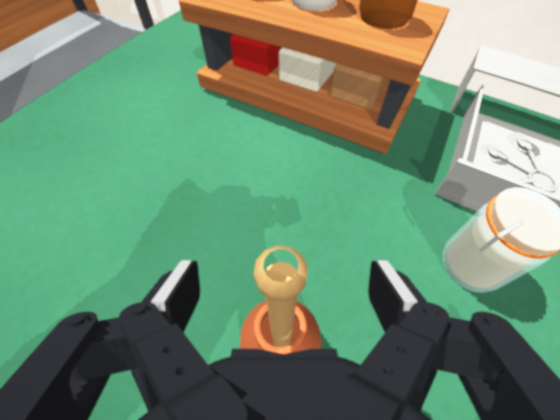

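Wrist view: head at about (280,270), within about 1 mm of centred between the pads. Closing.

```bash
python3 -m jog '[[0,0,0,0,-0.03,0,-1],[0,0,0,0,0,0,-1],[0,0,0,0,0,0,-1],[0,0,0,0,0,0,-1],[0,0,0,0,0,0,-1]]' 40
python3 -m jog '[[0,0,0,0,0,0,-1],[0,0,0,0,0,0,-1]]'
python3 - <<'E'
from h import *
print(obs()[1].inv().apply([0,0,1]).round(3),obs()[2]['q'])
E
```

```text
t: 5.0
tool_pos: [0.5758, 0.3165, 0.1642]
tool_rot: [-2.585, -0.669, -1.211]
contact_force: [-0.6, 0.5, 0.8]
opening: 0.017
grip_force: 37.2
t: 5.25
tool_pos: [0.5758, 0.3165, 0.1642]
tool_rot: [-2.585, -0.669, -1.211]
contact_force: [0.4, 0.0, -0.3]
opening: 0.0168
grip_force: 37.1
[ 0.768  0.003 -0.64 ] [ 0.33390879 -0.231482    2.17248097  0.37995052  0.35533271  1.10029472]
```

```bash
python3 -m jog '[[0,0,0,0.38,0,-0.32,-1],[0,0,0,0.38,0,-0.32,-1],[0,0,0,0.77,0,-0.64,-1],[0,0,0,0.77,0,-0.64,-1],[0,0,0,0.77,0,-0.64,-1]]'
python3 -m jog '[[0,0,0,0.77,0,-0.64,-1],[0,0,0,0.77,0,-0.64,-1],[0,0,0,0,0,0,-1]]'
python3 - <<'E'
from h import *
s=grab('scene','s4');e=grab('side','e4')
p,r,o=obs();print(p,o['q'])
a=s['img'][130:330,300:440,::-1];b=e['img'][30:230,180:320,::-1]
cv2.imwrite('pics/c5.png',cv2.hconcat([cv2.resize(a,(392,560),interpolation=2),cv2.resize(b,(392,560),interpolation=2)]))
E
```

```text
t: 5.88
tool_pos: [0.5755, 0.3166, 0.2862]
tool_rot: [-2.585, -0.669, -1.212]
contact_force: [0.9, -0.2, -0.4]
opening: 0.0169
grip_force: 37.7
t: 6.25
tool_pos: [0.5766, 0.3172, 0.3498]
tool_rot: [-2.58, -0.668, -1.221]
contact_force: [0.1, 0.4, -0.5]
opening: 0.0168
grip_force: 37.7
[0.57523664 0.31677295 0.34349049] [ 0.33507024 -0.41611911  2.00264321  0.20077791  0.69739111  1.30432061]
```

View pics/c5.png

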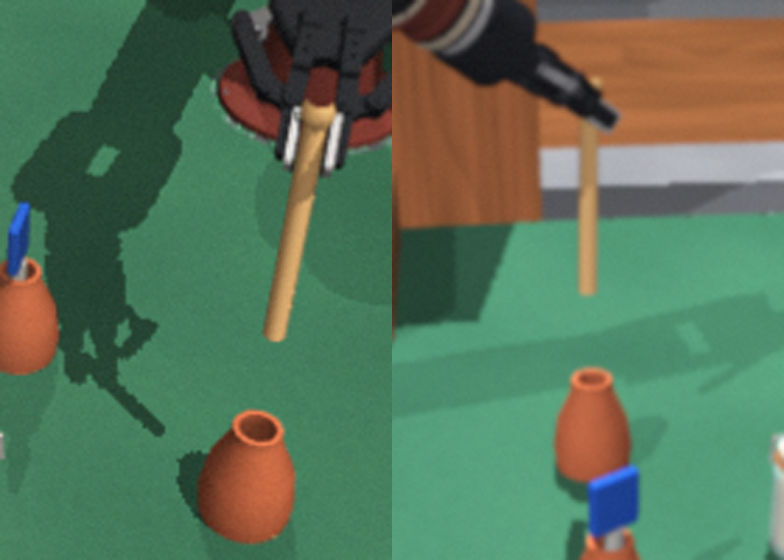

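The stick is out cleanly: vertical in the grip, pot standing, foot at about scene px (398,250), side px (250,134). Now measure the stick axis in the hand and plan the transfer.

```bash
cat >> h.py <<'E'
C=np.array([.5045,-.2215,0]); HD=70.4
def target(along=0,up=0,C=C,HD=HD,sg=.170,pitch=90):
    """grasp pose with stick offset 'along' its axis and 'up' perpendicular to it"""
    h=np.radians(HD); d=np.array([np.cos(h),np.sin(h),0]); c,s=np.cos(np.radians(40)),np.sin(np.radians(40))
    a=c*d+[0,0,s]; n=-s*d+[0,0,c]; stop=C-.075*d+[0,0,.045]
    return stop+(sg+along)*a+up*n
E
python3 - <<'E'
from h import *
s=load('s4');e=load('e4')
f=tri((s,(398.4,249)),(e,(249.7,134))); hd=tri((s,(414,169.5)),(e,(252,59)))
print('foot',f,'head',hd); v=hd[0]-f[0]; print(np.linalg.norm(v),v/np.linalg.norm(v))
p,r,_=obs(); g=p-r.apply([0,0,.019]); print('grip',g,'from foot',g[2]-f[0][2])
print('target',target()); plan(None,frame(HD,90),grasp=target(0,.10))
E
```

```text
foot (array([0.55768548, 0.30545145, 0.18796611]), [np.float64(0.0032536382618190782), np.float64(0.0032536382618193233)]) head (array([0.56501348, 0.309044  , 0.38483894]), [np.float64(0.004111200116957704), np.float64(0.004111200116957697)])
0.19704192071253748 [0.03719006 0.0182324  0.99914187]
grip [0.56246221 0.30974809 0.35567512] from foot 0.16770901425606627
target [ 0.52302617 -0.16947247  0.15427389]
turn [ 3.65 -9.56 -7.73] shift now-axes [-10.43  14.75  -5.58] shift target-axes [-18.     3.8    4.39] world mm [ -73.8 -546.8 -131.6]
```

```bash
python3 -m jog '[[0.37,-0.95,-0.77,0,0,0,-1],[0.37,-0.95,-0.77,0,0,0,-1],[0.37,-0.95,-0.77,0,0,0,-1],[0.37,-0.95,-0.77,0,0,0,-1],[0.37,-0.95,-0.77,0,0,0,-1]]'|head -3
python3 -m jog '[[0.37,-0.95,-0.77,0,0,0,-1],[0.37,-0.95,-0.77,0,0,0,-1],[0.37,-0.95,-0.77,0,0,0,-1],[0.37,-0.95,-0.77,0,0,0,-1],[0.37,-0.95,-0.77,0,0,0,-1]]'|head -3
python3 -m jog '[[0,0,0,-1,0.21,0,-1],[0,0,0,-1,0.21,0,-1],[0,0,0,-1,0.21,0,-1],[0,0,0,-1,0.21,0,-1],[0,0,0,-1,0.21,0,-1]]'|head -3
python3 -m jog '[[0,0,0,-1,0.21,0,-1],[0,0,0,-1,0.21,0,-1],[0,0,0,-1,0.21,0,-1],[0,0,0,-1,0.21,0,-1],[0,0,0,-1,0.21,0,-1]]'|head -3
python3 -m jog '[[0,0,0,-1,0.21,0,-1],[0,0,0,-1,0.21,0,-1],[0,0,0,-1,0.21,0,-1],[0,0,0,-1,0.21,0,-1],[0,0,0,0,0,0,-1]]'
python3 - <<'E'
from h import *
plan(None,frame(HD,90),grasp=target(0,.10)); print(obs()[2]['q'])
E
```

```text
t: 6.98
tool_pos: [0.5749, 0.3164, 0.341]
tool_rot: [-2.675, -1.27, -0.641]
t: 7.6
tool_pos: [0.5751, 0.3165, 0.3412]
tool_rot: [-2.561, -1.809, 0.004]
t: 8.22
tool_pos: [0.5539, 0.164, 0.34]
tool_rot: [-2.561, -1.806, -0.001]
t: 8.85
tool_pos: [0.5332, 0.0123, 0.339]
tool_rot: [-2.561, -1.805, -0.002]
t: 9.48
tool_pos: [0.5166, -0.1095, 0.3382]
tool_rot: [-2.563, -1.801, -0.003]
contact_force: [0.7, -0.0, -1.1]
opening: 0.0165
grip_force: 37.7
turn [-0.07 -0.08 -0.04] shift now-axes [-3.98  0.91  4.18] shift target-axes [-3.95  0.87  4.21] world mm [ -15.2 -120.5 -126.3]
[-0.35353543 -0.21710836  1.69180384  0.00690727  1.67338249 -0.00713794]
```

```bash
python3 -m jog '[[0,0,0,-1,0.22,0.5,-1],[0,0,0,-1,0.22,0.5,-1],[0,0,0,-1,0.22,0.5,-1],[0,0,0,-0.95,0.22,0.5,-1],[0,0,0,0,0,0,-1]]'
python3 - <<'E'
from h import *
plan(None,frame(HD,90),grasp=target(0,.10))
s=grab('scene','s5');e=grab('side','e5');w=grab('wrist','w5')
a=s['img'][120:240,200:300,::-1];b=e['img'][220:400,180:300,::-1]
cv2.imwrite('pics/c6.png',cv2.hconcat([cv2.resize(a,(400,480),interpolation=2),cv2.resize(b,(320,480),interpolation=2)]))
E
```

```text
t: 10.1
tool_pos: [0.5015, -0.2281, 0.2765]
tool_rot: [-2.56, -1.801, -0.004]
contact_force: [-0.2, 0.6, -0.7]
opening: 0.0167
grip_force: 37.8
turn [-0.09 -0.1  -0.03] shift now-axes [-0.08  0.04  2.15] shift target-axes [-0.06  0.02  2.15] world mm [ -0.   -2.  -64.6]
```

View pics/w5.png

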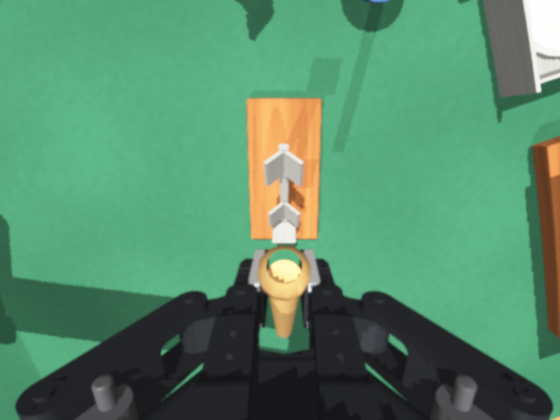

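View pics/c6.png

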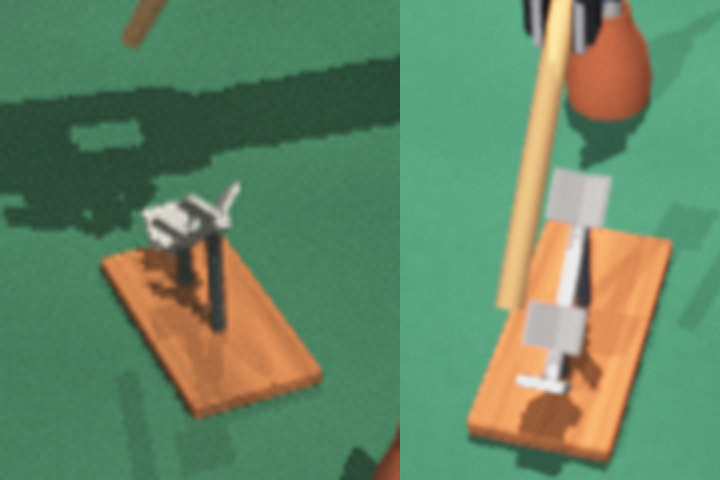

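Wrist view: whole board visible, corners ≈(248,99),(321,99),(318,239),(252,240); high cradle's V bottom at (284,150–180), low at ≈(284,212), stop at ≈(284,232). Stick head at (284,270), in line with the V. Measure with it.

Run:
```python
from h import *
w=load('w5');s=load('s5');e=load('e5')
im=cv2.cvtColor(w['img'],cv2.COLOR_RGB2HSV)[80:242,230:340]
m=((im[...,0]<22)&(im[...,1]>100)&(im[...,2]>80)).astype(np.uint8)
c=max(cv2.findContours(m,0,2)[0],key=cv2.contourArea); q=cv2.boxPoints(cv2.minAreaRect(c)); h=cv2.convexHull(c)
q=cv2.approxPolyDP(h,4,True).reshape(-1,2)+[230,80]
X=np.array([onz(w,p,.014) for p in q]); print(q.tolist(),X.round(4)[:,:2].tolist(),X.mean(0))
# predicted key points vs. image: corners, V lines, stop
for name,Cc,H in(('est',C,HD),):
    print('stop',proj(w,target(sg=0,C=Cc,HD=H)),'V hi ends',proj(w,[target(sg=.105,up=-.0113),target(sg=.14,up=-.0113)]),'lo',proj(w,[target(sg=.02,up=-.0113),target(sg=.05,up=-.0113)]))
# V tip heights: high cradle upper end V bottom, two views (wrist, side)
print(ray(w,(280,210))[0])
p,r,_=obs(); g=p-r.apply([0,0,.019]); print('grasp px',proj(w,g))
a=r.apply([.768,0,-.64]); print('stick pred head/foot', proj(w,[g+.03*a]),proj(s,[g-.17*a]),proj(e,[g-.17*a]),'axis elev',np.degrees(np.arcsin(a[2])),np.degrees(np.arctan2(a[1],a[0])))
cv2.imwrite('pics/c7.png',cv2.resize(w['img'][85:345,235:335,::-1],None,fx=3,fy=2.3*1.0,interpolation=2) if 0 else cv2.resize(w['img'][90:300,234:336,::-1],(291,600),interpolation=2))
```

```text
[[318, 98], [316, 237], [252, 238], [247, 100]] [[0.5797, -0.1404], [0.5169, -0.3259], [0.4259, -0.2954], [0.4907, -0.1112]] [ 0.50329015 -0.21822052  0.014     ]
stop [[284.8064284  232.26870105]] V hi ends [[284.75663611 176.31583558]
 [284.7279657  153.56986889]] lo [[284.80705882 217.57514516]
 [284.79169654 204.82735015]]
[ 0.52744589 -0.15843131  0.42180148]
grasp px [[285.05274999 284.76656962]]
stick pred head/foot [[285.17531916 259.03485863]] [[231.24892104 125.53609557]] [[218.19111061 333.58099112]] axis elev 40.23391522716693 70.28762773128085
```

View pics/c7.png

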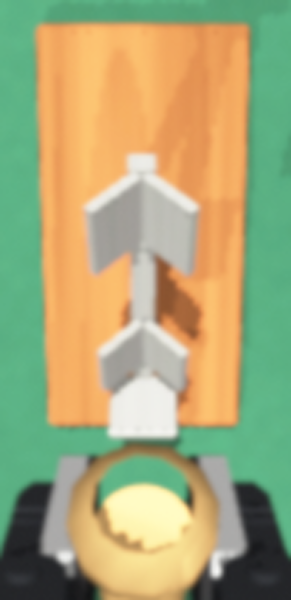

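The predicted cradle points match the image within about 1 mm laterally. Check the foot of the held stick across the two fixed views.

Run:
```python
from h import *
s=load('s5');e=load('e5')
p,r,_=obs(); g=p-r.apply([0,0,.019])
def wood(d,box):
    x0,y0,x1,y1=box; hs=cv2.cvtColor(d['img'],cv2.COLOR_RGB2HSV)[y0:y1,x0:x1]
    m=((hs[...,0]>8)&(hs[...,0]<27)&(hs[...,1]>70)&(hs[...,2]>70)).astype(np.uint8)
    return {int(y+y0):(int(np.where(m[y])[0].min()+x0),int(np.where(m[y])[0].max()+x0)) for y in np.where(m.any(1))[0]}
we=wood(e,(212,225,246,302)); print({k:we[k] for k in sorted(we)[::6]})
we=wood(e,(214,318,228,342)); print(we)
ws=wood(s,(225,100,260,135)); print({k:ws[k] for k in sorted(ws)[-12:]})
f,er=tri((s,(232.5,128)),(e,(221,334))); print('foot',f,er)
a=(g-f)/np.linalg.norm(g-f); print(np.linalg.norm(g-f),a,'elev',np.degrees(np.arcsin(a[2])),'head',np.degrees(np.arctan2(a[1],a[0])),g)
for t in(0,.05,.1,.15): 
  print(t,proj(e,g-(.17-t)*r.apply([.768,0,-.64])),proj(s,g-(.17-t)*r.apply([.768,0,-.64])))
```

```text
{225: (235, 244), 231: (234, 244), 237: (233, 244), 243: (233, 243), 249: (232, 242), 255: (230, 243), 261: (229, 238), 267: (228, 237), 273: (227, 236), 279: (226, 235), 285: (225, 234), 291: (224, 233), 297: (223, 232)}
{318: (219, 227), 319: (219, 227), 320: (219, 227), 321: (218, 227), 322: (218, 227), 323: (218, 227), 324: (218, 227), 325: (218, 227), 326: (217, 227), 327: (217, 227), 328: (217, 227), 329: (217, 227), 330: (217, 227), 331: (217, 227), 332: (216, 227), 333: (216, 227), 334: (217, 227), 335: (219, 227), 336: (221, 227), 337: (221, 227), 338: (221, 227), 339: (220, 227), 340: (220, 226), 341: (219, 226)}
{120: (236, 240), 121: (235, 239), 122: (234, 239), 123: (234, 238), 124: (233, 237), 125: (233, 237), 126: (232, 236), 127: (232, 236), 128: (231, 235), 129: (231, 235), 130: (231, 234), 131: (233, 233)}
foot [ 0.46157562 -0.34397694  0.1827525 ] [np.float64(0.001885628027001452), np.float64(0.001885628027001497)]
0.16955265976429293 [0.24361662 0.68788454 0.68371471] elev 43.13461023687527 head 70.49822912717303 [ 0.50288146 -0.22734429  0.29867814]
0 [[218.19111061 333.58099112]] [[231.24892104 125.53609557]]
0.05 [[224.61207407 300.73535758]] [[234.87049308 121.12894371]]
0.1 [[230.9919284  268.40964852]] [[238.75773064 116.39662613]]
0.15 [[237.29582104 236.75127601]] [[242.94116214 111.30155708]]
```

Run:
```python
from h import *
C2=C+[.0004,.001,0]
for al,up in((.008,.10),(.008,.03),(.008,0)): plan(None,frame(HD,90),grasp=target(al,up,C=C2))
```

```text
turn [-0.03 -0.09  0.01] shift now-axes [ 0.12 -0.01  2.09] shift target-axes [ 0.14 -0.01  2.09] world mm [  1.    3.9 -62.7]
turn [-0.03 -0.09  0.01] shift now-axes [1.61 0.   3.89] shift target-axes [ 1.64 -0.01  3.88] world mm [  16.1   46.3 -116.3]
turn [-0.03 -0.09  0.01] shift now-axes [2.24 0.   4.66] shift target-axes [ 2.28 -0.01  4.64] world mm [  22.6   64.5 -139.3]
```

```bash
python3 -m jog '[[0,-0.09,0,0,0,0.8,-1],[0,0,0,0.1,0,0.8,-1],[0,0,0,0.4,0,0.6,-1],[0,0,0,0.5,0,0.6,-1],[0,0,0,0.5,0,0.6,-1]]'
python3 -m jog '[[0,0,0,0.1,0,0.48,-1],[0,0,0,0,0,0,-1]]'|tail -4
python3 - <<'E'
from h import *
C2=C+[.0004,.001,0]
for al,up in((.008,.03),(.008,0)): plan(None,frame(HD,90),grasp=target(al,up,C=C2))
s=grab('scene','s6');e=grab('side','e6');w=grab('wrist','w6')
a=s['img'][140:230,210:290,::-1];b=e['img'][260:390,190:290,::-1]
cv2.imwrite('pics/c8.png',cv2.hconcat([cv2.resize(a,(400,450),interpolation=2),cv2.resize(b,(346,450),interpolation=2)]))
E
```

```text
t: 10.88
tool_pos: [0.5182, -0.1843, 0.1772]
tool_rot: [-2.566, -1.811, 0.002]
contact_force: [0.3, -0.2, -0.5]
opening: 0.017
grip_force: 37.8
tool_rot: [-2.564, -1.809, 0.006]
contact_force: [-0.2, -0.0, -0.6]
opening: 0.0168
grip_force: 37.7
turn [-0.06  0.01  0.  ] shift now-axes [ 0.06  0.02 -0.06] shift target-axes [ 0.06  0.02 -0.06] world mm [1.2 1.3 1.8]
turn [-0.06  0.01  0.  ] shift now-axes [0.7  0.03 0.71] shift target-axes [0.7  0.02 0.71] world mm [  7.7  19.5 -21.2]
```

View pics/c8.png

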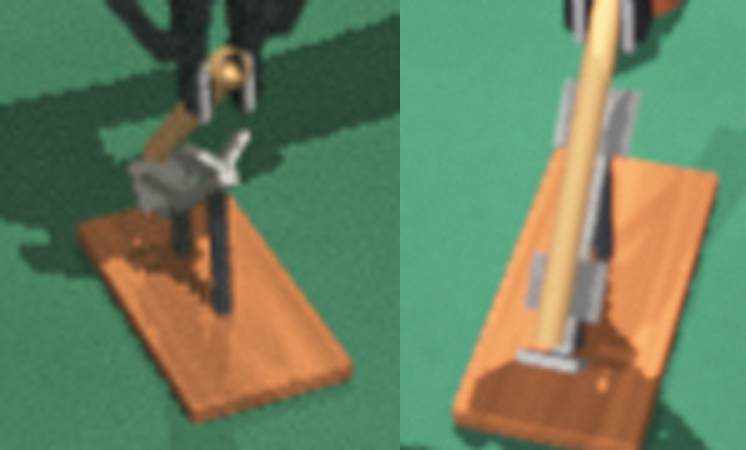

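The stick lies over both cradles, in line, foot just short of the stop plate (side crop: foot (551,345), stop (551,360)). I've now used my picture allowance (over it, in fact: 12 viewed against 10), so the rest is by numbers only. Lowering gently, watching force.

```bash
python3 -m jog '[[0,0,0,0.25,0.01,0.22,-1],[0,0,0,0.2,0.01,0.22,-1],[0,0,0,0,0,0,-1]]' 
python3 -m jog '[[0,0,0,0.06,0,0.08,-1],[0,0,0,0,0,0,-1]]'|grep -E 'pos|contact'
python3 -m jog '[[0,0,0,0.06,0,0.08,-1],[0,0,0,0,0,0,-1]]'|grep -E 'pos|contact'
python3 - <<'E'
from h import *
plan(None,frame(HD,90),grasp=target(.008,0,C=C+[.0004,.001,0]));print(obs()[2]['wrist_torque'])
E
```

```text
t: 11.65
tool_pos: [0.5231, -0.1697, 0.1491]
tool_rot: [-2.564, -1.809, 0.005]
contact_force: [-0.1, 0.5, -0.7]
opening: 0.0164
grip_force: 37.7
tool_pos: [0.5241, -0.1686, 0.1476]
contact_force: [-0.8, 0.1, -0.3]
tool_pos: [0.5246, -0.1669, 0.1451]
contact_force: [0.7, 0.9, 0.8]
turn [-0.03  0.01 -0.01] shift now-axes [ 0.14 -0.02  0.16] shift target-axes [ 0.14 -0.02  0.16] world mm [ 0.8  4.2 -4.7]
[0.03889897 0.05466682 0.04785189]
```

```bash
python3 -m jog '[[0,0,0,0.06,0,0.08,-1],[0,0,0,0,0,0,-1]]'|grep -E 'pos|contact'
python3 -m jog '[[0,0,0,0.04,0,0.05,-1],[0,0,0,0,0,0,-1]]'|grep -E 'pos|contact'
python3 -m jog '[[0,0,0,0.04,0,0.05,-1],[0,0,0,0,0,0,-1]]'|grep -E 'pos|contact'
python3 - <<'E'
from h import *
plan(None,frame(HD,90),grasp=target(.008,0,C=C+[.0004,.001,0]));print(obs()[2]['wrist_torque'])
E
```

```text
tool_pos: [0.5252, -0.1652, 0.1426]
contact_force: [0.2, 0.4, -0.6]
tool_pos: [0.5257, -0.1641, 0.1413]
contact_force: [0.1, 0.0, -0.9]
tool_pos: [0.5261, -0.163, 0.1397]
contact_force: [-0.1, -0.1, -0.7]
turn [-0.03  0.01 -0.  ] shift now-axes [ 0.   -0.02 -0.02] shift target-axes [ 0.   -0.02 -0.02] world mm [-0.6  0.3  0.7]
[ 0.04375448  0.05450117 -0.02116489]
```

```bash
python3 -m jog '[[0,0,0,0.03,0,0.04,-1],[0,0,0,0,0,0,-1]]'|grep -E 'pos|contact'
python3 -m jog '[[0,0,0,0.03,0,0.04,-1],[0,0,0,0,0,0,-1]]'|grep -E 'pos|contact'
python3 - <<'E'
from h import *
print(obs()[2]['wrist_torque']); s=grab('scene','s7');e=grab('side','e7')
E
```

```text
tool_pos: [0.5264, -0.1622, 0.1386]
contact_force: [-1.2, -0.1, 0.9]
tool_pos: [0.5267, -0.1613, 0.1374]
contact_force: [-0.7, -0.1, 0.9]
[-0.013421    0.08144619  0.00750614]
```

```bash
python3 -m jog '[[0,0,0,0.03,0,0.04,-1],[0,0,0,0,0,0,-1]]'|grep -E 'pos|contact'
python3 -m jog '[[0,0,0,0.03,0,0.04,-1],[0,0,0,0,0,0,-1]]'|grep -E 'pos|contact'
python3 - <<'E'
from h import *
o=obs()[2];print(o['wrist_torque'],o['contact_force'])
plan(None,frame(HD,90),grasp=target(.008,0,C=C+[.0004,.001,0]))
E
```

```text
tool_pos: [0.527, -0.1605, 0.1362]
contact_force: [-0.6, 1.1, 0.5]
tool_pos: [0.5273, -0.1596, 0.135]
contact_force: [0.1, 0.2, 1.4]
[ 0.02272917  0.06078226 -0.05909376] [0.14768682 0.19804601 1.4227228 ]
turn [-0.03  0.01 -0.01] shift now-axes [-0.12 -0.02 -0.18] shift target-axes [-0.12 -0.02 -0.18] world mm [-1.8 -3.1  5.4]
```

```bash
for i in 1; do python3 -m jog '[[0,0,0,0.03,0,0.04,-1],[0,0,0,0,0,0,-1]]'|grep -E 'pos|contact'
python3 -m jog '[[0,0,0,0.03,0,0.04,-1],[0,0,0,0,0,0,-1]]'|grep -E 'pos|contact'; done
python3 - <<'E'
from h import *
s=grab('scene','s8');e=grab('side','e8');w=grab('wrist','w8')
def rows(d,box):
    x0,y0,x1,y1=box; hs=cv2.cvtColor(d['img'],cv2.COLOR_RGB2HSV)[y0:y1,x0:x1]
    m=((hs[...,0]>12)&(hs[...,0]<27)&(hs[...,1]>80)&(hs[...,2]>120))
    return {int(y+y0):(int(np.where(m[y])[0].min()+x0),int(np.where(m[y])[0].max()+x0)) for y in np.where(m.any(1))[0]}
r=rows(e,(222,262,262,368)); print({k:r[k] for k in sorted(r)[::4]})
C2=C+[.0004,.001,0]
for al in(0,.008): print([proj(e,target(sg=t+al,C=C2)).round(1).tolist() for t in(0,.04,.08,.12,.16,.2)])
r=rows(s,(235,140,275,180)); print(r); print([proj(s,target(sg=t,C=C2)).round(1).tolist() for t in(.17,.184,.2,.208)])
o=obs()[2];print(o['contact_force'],o['wrist_torque'])
E
```

```text
tool_pos: [0.5276, -0.1587, 0.1338]
contact_force: [-0.9, -0.3, 1.7]
tool_pos: [0.5279, -0.1579, 0.1326]
contact_force: [-0.6, -0.3, 0.6]
{262: (250, 257), 266: (249, 257), 270: (248, 257), 274: (248, 256), 278: (247, 255), 282: (246, 253), 286: (245, 252), 290: (244, 252), 294: (243, 251), 298: (242, 250), 302: (236, 249), 306: (233, 259), 310: (232, 261), 314: (230, 261), 318: (229, 261), 322: (227, 258), 326: (225, 261), 330: (224, 259), 334: (222, 257), 338: (222, 241), 342: (222, 240), 346: (222, 239), 350: (229, 238), 354: (227, 237), 358: (230, 234), 366: (222, 226)}
[[[233.3, 361.6]], [[237.5, 339.2]], [[241.7, 317.1]], [[245.8, 295.1]], [[250.0, 273.4]], [[254.0, 252.0]]]
[[[234.1, 357.1]], [[238.3, 334.8]], [[242.5, 312.7]], [[246.7, 290.7]], [[250.8, 269.1]], [[254.9, 247.8]]]
{164: (257, 261), 165: (256, 261), 166: (255, 260), 167: (256, 263), 168: (240, 263), 169: (256, 260), 170: (257, 260), 171: (259, 260)}
[[[256.1, 167.5]], [[257.5, 166.7]], [[259.1, 165.7]], [[259.9, 165.2]]]
[-0.68690769  0.84954651  1.0369627 ] [ 0.0265947   0.13603657 -0.02961945]
```

```bash
python3 -m jog '[[0,0,0,0.03,0,0.04,-1],[0,0,0,0,0,0,-1],[0,0,0,0,0,0,-1]]'|grep -E 'pos|contact'
python3 - <<'E'
from h import *
s=load('s8');w=load('w8');e=load('e8')
# head in wrist image: wood mask blob
hs=cv2.cvtColor(w['img'],cv2.COLOR_RGB2HSV)
m=((hs[...,0]>12)&(hs[...,0]<27)&(hs[...,1]>80)&(hs[...,2]>120)).astype(np.uint8); m[:,:240]=0;m[:,330:]=0
for c in cv2.findContours(m,0,2)[0]:
    if cv2.contourArea(c)>60: print(cv2.boundingRect(c),cv2.contourArea(c))
p,r,o=obs(); print(o['wrist_torque'],o['contact_force'])
C2=C+[.0004,.001,0]
n=target(up=1,C=C2)-target(C=C2)
print('seated head px in wrist, along 8mm',[proj(w,target(sg=.208,up=u,C=C2)).round(1).tolist() for u in(0,.005,-.005)])
for k in range(236,300,3): 
    xs=np.where(m[k,240:330])[0]; print(k,(xs.min()+240,xs.max()+240) if len(xs) else None,end=' ')
print(tri((s,(259,168)),(w,(284.5,270))))
E
```

```text
tool_pos: [0.5282, -0.1571, 0.1315]
contact_force: [-1.3, -1.0, 1.2]
(240, 167, 90, 187) 11117.5
[-0.07454281  0.09949439 -0.06412086] [-1.3015329  -1.04560097  1.15741688]
seated head px in wrist, along 8mm [[[282.5, 281.0]], [[282.4, 294.2]], [[282.5, 268.4]]]
236 (np.int64(240), np.int64(329)) 239 (np.int64(240), np.int64(329)) 242 (np.int64(240), np.int64(329)) 245 (np.int64(240), np.int64(329)) 248 (np.int64(240), np.int64(329)) 251 (np.int64(240), np.int64(329)) 254 (np.int64(240), np.int64(329)) 257 (np.int64(240), np.int64(329)) 260 (np.int64(240), np.int64(329)) 263 (np.int64(259), np.int64(329)) 266 (np.int64(259), np.int64(309)) 269 (np.int64(258), np.int64(309)) 272 (np.int64(258), np.int64(309)) 275 (np.int64(258), np.int64(309)) 278 (np.int64(259), np.int64(308)) 281 (np.int64(260), np.int64(308)) 284 (np.int64(261), np.int64(306)) 287 (np.int64(262), np.int64(305)) 290 (np.int64(264), np.int64(303)) 293 (np.int64(267), np.int64(301)) 296 (np.int64(267), np.int64(299)) 299 (np.int64(268), np.int64(299)) (array([ 0.53423623, -0.14257559,  0.16931886]), [np.float64(0.0009081549446137986), np.float64(0.0009081549446138792)])
```

Contact is not as firm as it should be this low; cross-check the cradle's own height by triangulating its tips (from the earlier views: wrist (265,162),(303,162); side (237,283),(259,287)).

Run:
```python
from h import *
w=load('w5');e=load('e5');s=load('s5')
C2=C+[.0004,.001,0]
h=np.radians(HD); l=np.array([-np.sin(h),np.cos(h),0])
for lab,pw,pe,sg in(('L',(264.8,162.4),(237.4,283),1),('R',(303,162.4),(258.75,286.7),-1)):
    X,er=tri((w,pw),(e,pe)); Y=target(sg=.14,up=.0057,C=C2)+.017*sg*l
    print(lab,X.round(4),np.round(er,4),'expected',Y.round(4),'px exp',proj(w,Y).round(1),proj(e,Y).round(1),proj(s,Y).round(1))
p,r,o=obs(); print('TCP',p)
# bright-steel rows in latest side image near stick: print stick vs high-cradle edges
e=grab('side','e9'); hs=cv2.cvtColor(e['img'],cv2.COLOR_RGB2HSV)
for y in range(278,302,3): print(y,''.join('W' if (8<hs[y,x,0]<27 and hs[y,x,1]>80) else 'S' if hs[y,x,1]<60 else '.' for x in range(225,272)))
for y in range(322,368,3): print(y,''.join('W' if (8<hs[y,x,0]<27 and hs[y,x,1]>80) else 'S' if hs[y,x,1]<60 else '.' for x in range(212,262)))
```

```text
L [ 0.4969 -0.185   0.135 ] [0.0001 0.0001] expected [ 0.4985 -0.1879  0.1394] px exp [[267.2 165.2]] [[238.2 282.3]] [[258.4 165.9]]
R [ 0.5333 -0.1978  0.1343] [0.0013 0.0013] expected [ 0.5305 -0.1993  0.1394] px exp [[302.3 165.2]] [[256.5 285.4]] [[247.  168.7]]
TCP [ 0.52822408 -0.15714848  0.13147188]
278 ......................WWWWWWWWW................
281 .....................WWWWWWWWW.................
284 .............SSSSSSSWWWWWWWWWS.................
287 ............SSSSSSS.WWWWWWWW.SSSSS.............
290 ............SSSSSS.WWWWWWWWWSSSSSS.............
293 ...........SSSSSSSWWWWWWWWWSSSSSS..............
296 ..........SSSSSSSWWWWWWWWW.SSSSSS..............
299 ..........SSSSSS.WWWWWWWWWSSSSSS...............
322 ...............WWWWWWWWWWWWWWWWWWSSSSS.WWWWWWWWWWW
325 ..............WWWWWWWWWWWWWWWWWW.SSSSSSWWWWWWWWWWW
328 .............WWWWWWWWWWWWWWWWWW.SSSSSSSWWWWWWWWWWW
331 ...........WWWWWWWWWWWWWWWWWWWWSSSSSSSSWWWWWWWWWWW
334 ..........WWWWWWWSSS.WWWWWWWWW.SSWWSSS.WWWWWWWWWWW
337 .........WWWWWWWSSSSWWWWWWWWW.SSSSSSSSWWWWWWWWWWWW
340 ........WWWWWWWWSSS.WWWWWWWWWSSSSSSSSSWWWWWWWWWWWW
343 .......WWWWWWWWSSSSWWWWWWWWW.SSSSSSSSWWWWWWWWWWWWW
346 .....WWWWWWWWW.SSSWWWWWWWWW.SSSSSSSSSWWWWWWWWWWWWW
349 ....WWWWWWWWWWW..WWWWWWWWWWSSSSSSSSSWWWWWWWWWWWWWW
352 ...WWWWWWWWWWWWWWWWWWWWWW.SSSSSSSSSWWWWWWWWWWWWWWW
355 ..WWWWWWWWWWWWWWWWWWWWWWWSSSSS.WWWWWWWWWWWWWWWWWWW
358 .WWWWWWWWWWWWWWWWWWWWW.SSSSSSS.WWWWWWWWWWWWWWWWWWW
361 WWWWWWWWWWWWSSSSSSS..SSSSSSS.WWWWWWWWWWWWWWWWWWWWW
364 WWWWWWWWWWWWW.SSSSSSSSSSSSSSSSSSWWWWWWWWWWWWWWWWWW
367 WWWWWWWWWWWWWWWWWWWWWWWWW..S..WWWWWWWWWWWWWWWWWWWW
```

Run:
```python
from h import *
e=load('e9'); C2=C+[.0015,.003,-.003]
h=np.radians(HD); l=np.array([-np.sin(h),np.cos(h),0])
t=np.linspace(-.02,.22,200)
def line(up,lat): 
    P=proj(e,[target(sg=x,up=up,C=C2)+lat*l for x in t]); return lambda row: np.interp(row,P[::-1,1],P[::-1,0]) if P[0,1]>P[-1,1] else np.interp(row,P[:,1],P[:,0])
L,Rr=line(.0057,.017),line(.0057,-.017)
for row in(284,293,337,343): print(row,'edges',L(row).round(1),Rr(row).round(1),'mid',((L(row)+Rr(row))/2).round(1),'axis up0/3/6',[line(u,0)(row).round(1) for u in(0,.003,.006)],'lat +3mm',line(.003,.003)(row).round(1))
o=obs()[2]; print(o['wrist_torque'],o['contact_force'])
```

```text
284 edges 238.6 257.4 mid 248.0 axis up0/3/6 [np.float64(248.6), np.float64(248.2), np.float64(247.9)] lat +3mm 246.6
293 edges 236.8 255.7 mid 246.2 axis up0/3/6 [np.float64(246.9), np.float64(246.5), np.float64(246.2)] lat +3mm 244.9
337 edges 228.4 247.5 mid 237.9 axis up0/3/6 [np.float64(238.5), np.float64(238.2), np.float64(237.9)] lat +3mm 236.5
343 edges 227.2 246.4 mid 236.8 axis up0/3/6 [np.float64(237.4), np.float64(237.1), np.float64(236.7)] lat +3mm 235.4
[-0.06254241  0.12965468 -0.07169118] [-0.27494717 -0.58513271  2.04191159]
```

Stick's low end reads about 2 px left of the V line. Compare how the stick line moved through the descent images before going on.

Run:
```python
from h import *
P={}
e=load('e9');hs=cv2.cvtColor(e['img'],cv2.COLOR_RGB2HSV)
print('stick',hs[340,236],hs[290,248],'board',hs[330,228],hs[330,258],hs[355,218])
for tag in('e5','e6','e7','e8','e9'):
    d=load(tag); hs=cv2.cvtColor(d['img'],cv2.COLOR_RGB2HSV).astype(int)
    m=(hs[...,0]>=13)&(hs[...,0]<28)&(hs[...,1]>80)&(hs[...,2]>110)
    out=[]
    for y in range(264,372,6):
        b=m[y,214:262]; 
        # longest run
        best=(0,0);st=None
        for i,v in enumerate(list(b)+[False]):
            if v and st is None: st=i
            if not v and st is not None:
                if i-st>best[1]-best[0]: best=(st,i)
                st=None
        if best[1]-best[0]>5: out.append((y,214+best[0],213+best[1]))
    print(tag,out)
```

```text
stick [ 17 115 229] [ 18 116 229] board [ 13 152 233] [ 13 151 237] [ 11 163 144]
e5 [(264, 229, 238), (270, 228, 237), (276, 226, 236), (282, 225, 234), (288, 224, 233), (294, 223, 232), (300, 222, 231), (306, 233, 243), (312, 220, 242), (318, 219, 240), (324, 218, 228), (330, 217, 227), (342, 219, 225), (348, 217, 224), (354, 214, 233), (360, 214, 223), (366, 214, 231)]
e6 [(264, 245, 252), (270, 244, 252), (276, 243, 251), (282, 242, 250), (288, 241, 249), (294, 240, 247), (300, 239, 247), (306, 233, 245), (312, 231, 244), (318, 229, 243), (324, 226, 242), (330, 224, 241), (336, 232, 240), (342, 231, 239), (348, 230, 238), (354, 214, 237), (360, 214, 223)]
e7 [(270, 248, 256), (276, 247, 255), (282, 246, 253), (288, 244, 252), (294, 243, 251), (300, 242, 250), (306, 233, 249), (312, 231, 248), (318, 229, 247), (324, 226, 245), (330, 224, 245), (336, 235, 243), (342, 233, 241), (348, 232, 240), (354, 230, 239), (366, 214, 223)]
e8 [(270, 248, 257), (276, 247, 255), (282, 246, 253), (288, 244, 252), (294, 243, 251), (300, 242, 249), (306, 233, 248), (312, 231, 247), (318, 229, 245), (324, 226, 244), (330, 224, 242), (336, 233, 241), (342, 232, 240), (348, 230, 238), (354, 227, 237), (366, 214, 226)]
e9 [(270, 249, 257), (276, 247, 255), (282, 246, 253), (288, 244, 252), (294, 243, 251), (300, 241, 249), (306, 233, 248), (312, 231, 247), (318, 229, 245), (324, 226, 243), (330, 224, 242), (336, 233, 241), (342, 231, 239), (348, 230, 238), (354, 227, 236), (366, 217, 226)]
```

The images show it: by e7 the stick already met the high cradle, and lowering further pivoted it on that cradle, raising its low end. I'll back off about 12 mm, pitch it back, and re-measure the slope.

```bash
python3 -m jog '[[0,0.0,0,-0.13,0,-0.15,-1],[0,0.8,0,-0.13,0,-0.15,-1],[0,0.6,0,0,0,0,-1],[0,0,0,0,0,0,-1]]'
cat >> h.py <<'E'
def stickline(d,rows=range(262,360,2)):
    hs=cv2.cvtColor(d['img'],cv2.COLOR_RGB2HSV).astype(int)
    m=(hs[...,0]>=15)&(hs[...,0]<28)&(hs[...,1]>80)&(hs[...,1]<140)&(hs[...,2]>150); pts=[]
    for y in rows:
        x=np.where(m[y,222:264])[0]+222
        g=np.split(x,np.where(np.diff(x)>1)[0]+1)
        g=max(g,key=len) if len(x) else []
        if 7<=len(g)<=10: pts.append((y,(g[0]+g[-1])/2))
    pts=np.array(pts); k=np.polyfit(pts[:,0],pts[:,1],1); ok=abs(np.polyval(k,pts[:,0])-pts[:,1])<1.2; k=np.polyfit(pts[ok,0],pts[ok,1],1)
    return k,ok.sum(),pts[ok,0].min(),pts[ok,0].max()
E
python3 - <<'E'
from h import *
grab('side','e10')
for t in('e5','e6','e7','e8','e9','e10'):
    k,n,a,b=stickline(load(t)); print(t,'slope',-k[0].round(4),'x@284',np.polyval(k,284).round(1),'x@340',np.polyval(k,340).round(1),n,a,b)
E
```

```text
t: 15.58
tool_pos: [0.5254, -0.1654, 0.1405]
tool_rot: [-2.508, -1.765, -0.15]
contact_force: [-0.2, -0.5, -0.8]
opening: 0.0169
grip_force: 37.3
e5 slope 0.1596 x@284 229.6 x@340 220.7 28 262.0 318.0
e6 slope 0.1789 x@284 245.4 x@340 235.4 49 262.0 358.0
e7 slope 0.2027 x@284 249.0 x@340 237.7 46 268.0 358.0
e8 slope 0.2322 x@284 249.1 x@340 236.1 44 270.0 356.0
e9 slope 0.2413 x@284 249.1 x@340 235.6 45 268.0 356.0
e10 slope 0.1894 x@284 248.5 x@340 237.9 49 262.0 358.0
```

```bash
cat > chk.py <<'E'
from h import *
import sys
k,n,a,b=stickline(grab('side',sys.argv[1])); o=obs()[2]; print('slope',-k[0].round(4),np.polyval(k,[284,340]).round(1),n,a,b,'F',np.round(o['contact_force'],1),'T',np.round(o['wrist_torque'],2),np.round(o['tool_pos'],4))
E
python3 -m jog '[[0,0,0,0.03,0,0.04,-1],[0,0,0,0,0,0,-1]]' >/dev/null; python3 chk.py f1
python3 -m jog '[[0,0,0,0.03,0,0.04,-1],[0,0,0,0,0,0,-1]]' >/dev/null; python3 chk.py f2
python3 -m jog '[[0,0,0,0.03,0,0.04,-1],[0,0,0,0,0,0,-1]]' >/dev/null; python3 chk.py f3
```

```text
slope 0.1897 [248.6 238. ] 49 262.0 358.0 F [ 0.5 -0.2 -0.8] T [-0.12  0.05 -0.06] [ 0.526  -0.1631  0.1393]
slope 0.1917 [248.7 238. ] 49 262.0 358.0 F [-0.7 -0.3  0.3] T [-0.09  0.03 -0.04] [ 0.5264 -0.1624  0.1383]
slope 0.1938 [248.9 238.1] 49 262.0 358.0 F [-0.5  0.1 -0.4] T [-0.05  0.03 -0.04] [ 0.5266 -0.1615  0.1372]
```

```bash
python3 -m jog '[[0,0,0,0.03,0,0.04,-1],[0,0,0,0,0,0,-1]]' >/dev/null; python3 chk.py f4
python3 -m jog '[[0,0,0,0.03,0,0.04,-1],[0,0,0,0,0,0,-1]]' >/dev/null; python3 chk.py f5
python3 - <<'E'
from h import *
# foot end / stop gap along stick in side view: V channel profile along the stick line
for t in('f1','f5'):
    d=load(t);k=stickline(d)[0];hs=cv2.cvtColor(d['img'],cv2.COLOR_RGB2HSV)
    print(t,[(y,hs[y,int(round(np.polyval(k,y)))].tolist()) for y in range(352,370,2)])
E
```

```text
slope 0.1991 [248.9 237.8] 49 262.0 358.0 F [-0.1 -0.5  1.1] T [-0.16  0.11  0.03] [ 0.527  -0.1606  0.1362]
slope 0.2057 [249.  237.5] 45 262.0 358.0 F [-1.2 -0.2  0.8] T [-0.14  0.14 -0.05] [ 0.5274 -0.1596  0.1351]
f1 [(352, [18, 112, 232]), (354, [18, 113, 234]), (356, [18, 114, 232]), (358, [18, 114, 231]), (360, [15, 82, 211]), (362, [10, 16, 147]), (364, [8, 5, 200]), (366, [10, 69, 169]), (368, [11, 162, 153])]
f5 [(352, [18, 112, 232]), (354, [18, 115, 230]), (356, [18, 112, 232]), (358, [18, 112, 232]), (360, [14, 102, 214]), (362, [9, 29, 149]), (364, [8, 5, 202]), (366, [9, 77, 172]), (368, [11, 161, 155])]
```

```bash
python3 -m jog '[[0,0.3,0,-0.06,0,-0.08,-1],[0,0,0,0,0,0,-1]]' >/dev/null; python3 chk.py g1
python3 -m jog '[[0,0.2,0,-0.01,0,-0.013,-1],[0,0,0,0,0,0,-1]]' >/dev/null; python3 chk.py g2
python3 -m jog '[[0,0.2,0,-0.01,0,-0.013,-1],[0,0,0,0,0,0,-1]]' >/dev/null; python3 chk.py g3
python3 -m jog '[[0,0.2,0,-0.01,0,-0.013,-1],[0,0,0,0,0,0,-1]]' >/dev/null; python3 chk.py g4
```

```text
slope 0.1926 [248.8 238. ] 49 262.0 358.0 F [-0.8 -0.3 -0.9] T [-0.1   0.08 -0.04] [ 0.5267 -0.1619  0.1373]
slope 0.1917 [248.8 238. ] 48 262.0 358.0 F [-0.4 -0.5 -0.1] T [-0.16  0.11  0.03] [ 0.5265 -0.162   0.1375]
slope 0.1914 [248.7 238. ] 49 262.0 358.0 F [ 0.2 -0.5 -0.8] T [-0.18  0.07 -0.02] [ 0.5264 -0.1624  0.1379]
slope 0.1897 [248.6 238. ] 49 262.0 358.0 F [-0.2 -0.4  0.4] T [-0.12  0.1  -0.04] [ 0.5263 -0.1627  0.1383]
```

The low-end line now stays fixed while I pitch, so both cradles carry it. Slide it gently down the axis to the stop.

```bash
python3 -m jog '[[0,0,0,0.015,0,0.025,-1],[0,0,0,-0.06,0,0.03,-1],[0,0,0,0,0,0,-1]]' >/dev/null; python3 chk.py i1
python3 -m jog '[[0,0,0,-0.06,0,0.03,-1],[0,0,0,0,0,0,-1]]' >/dev/null; python3 chk.py i2
python3 -m jog '[[0,0,0,-0.06,0,0.03,-1],[0,0,0,0,0,0,-1]]' >/dev/null; python3 chk.py i3
```

```text
slope 0.1902 [248.7 238. ] 49 262.0 358.0 F [0.2 0.5 1.1] T [-0.08  0.05 -0.02] [ 0.526  -0.1634  0.1364]
slope 0.1904 [249.  238.3] 44 264.0 358.0 F [2.3 1.8 0.8] T [ 0.14 -0.2   0.04] [ 0.5256 -0.165   0.1353]
slope 0.1924 [249.1 238.4] 45 264.0 358.0 F [2.  7.1 7.3] T [ 1.17 -0.27 -0.01] [ 0.526  -0.1653  0.1354]
```

Stop reached (~10 N along the axis). Ease off, release, and withdraw.

```bash
python3 -m jog '[[0,0,0,0.03,0,-0.015,-1],[0,0,0,0,0,0,-1],[0,0,0,0,0,0,-0.3],[0,0,0,0,0,0,0.2],[0,0,0,0,0,0,1]]'
python3 -m jog '[[0,0,0,0,0,0,1],[0,0,0,0,0,0,1],[0,0,0,0,0,0,1],[0,0,0,0,0,0,1]]'|tail -3; python3 chk.py j1
python3 -m jog '[[0,0,0,0,0,-0.3,1],[0,0,0,0,0,-0.6,1],[0,0,0,0,0,-1,1],[0,0,0,0,0,-1,1],[0,0,0,0,0,-1,1]]'; python3 chk.py j2
python3 -m jog '[[0,0,0,0,0,-1,1],[0,0,0,0,0,-1,1],[0,0,0,0,0,0,1]]'; python3 chk.py j3
python3 - <<'E'
from h import *
s=grab('scene','s9');e=load('j3');w=grab('wrist','w9')
C2=C+[.0015,.003,-.003]
def blob(d,box,lo=15):
    x0,y0,x1,y1=box; hs=cv2.cvtColor(d['img'],cv2.COLOR_RGB2HSV)[y0:y1,x0:x1]
    m=((hs[...,0]>=lo)&(hs[...,0]<28)&(hs[...,1]>60)&(hs[...,1]<145)&(hs[...,2]>110)).astype(np.uint8)
    for c in cv2.findContours(m,0,2)[0]:
        if cv2.contourArea(c)>8: print('  blob',np.add(cv2.boundingRect(c),[x0,y0,0,0]),cv2.contourArea(c))
print('scene');blob(s,(235,140,280,185)); print('side');blob(e,(222,240,270,364))
print('exp head scene',proj(s,target(sg=.2,C=C2)),'side',proj(e,target(sg=.2,C=C2)),'foot',proj(e,target(sg=0,C=C2)))
# bystanders/pots unchanged: image difference vs s1 in their boxes
a=load('s1')['img'].astype(int);b=s['img'].astype(int)
for n,(x0,y0,x1,y1) in dict(spot=(370,285,408,325),scr=(290,200,325,265),bowl=(228,242,266,274),jar=(262,275,303,330)).items(): print(n,np.abs(a-b)[y0:y1,x0:x1].mean().round(2))
E
```

```text
t: 19.98
tool_pos: [0.5247, -0.166, 0.1339]
tool_rot: [-2.464, -1.736, -0.243]
contact_force: [1.2, 0.5, -0.2]
opening: 0.0654
grip_force: 0.0
contact_force: [0.2, 0.4, -0.6]
opening: 0.0855
grip_force: 0.0
slope 0.1958 [248.4 237.5] 43 262.0 358.0 F [-0.2  0.1 -0. ] T [-0.08 -0.02  0.01] [ 0.5252 -0.1657  0.1345]
t: 21.15
tool_pos: [0.5178, -0.1883, 0.252]
tool_rot: [-2.466, -1.738, -0.246]
contact_force: [-0.5, -0.7, 0.1]
opening: 0.0851
grip_force: 0.0
slope 0.1968 [248.4 237.4] 41 262.0 358.0 F [ 1.6 -1.5  3.8] T [-0.13 -0.02  0.02] [ 0.5194 -0.1898  0.257 ]
t: 21.58
tool_pos: [0.5148, -0.2001, 0.3122]
tool_rot: [-2.469, -1.74, -0.249]
contact_force: [0.9, -0.2, -0.3]
opening: 0.0853
grip_force: 0.0
slope 0.1975 [248.4 237.4] 48 262.0 358.0 F [-0.3  0.1  0.3] T [-0.04  0.01  0.  ] [ 0.5142 -0.1995  0.3098]
scene
  blob [241 171   6   5] 10.0
  blob [249 162  13  10] 45.0
side
  blob [257 354   5  10] 15.5
  blob [254 306   7  10] 10.0
  blob [228 251  32 112] 970.0
exp head scene [[259.30790608 167.08298131]] side [[254.55657967 252.53222094]] foot [[233.89718395 361.69009386]]
spot 3.51
scr 14.8
bowl 2.53
jar 3.1
```

Run:
```python
from h import *
from station import finish_job
for t in('s1','s9','e1','j3'):
    d=load(t)['img'].astype(int); m=(d[...,2]>d[...,0]+70)&(d[...,2]>d[...,1]+50)
    b=(290,195,330,250) if t[0]=='s' else (245,190,275,225)
    y,x=np.where(m[b[1]:b[3],b[0]:b[2]]); print(t,len(x),x.mean()+b[0],y.mean()+b[1])
finish_job()
```

```text
s1 134 306.0 214.07462686567163
s9 126 305.8730158730159 214.72222222222223
e1 353 258.5325779036827 208.25779036827197
j3 343 258.7813411078717 208.10495626822157
the job is handed in; nothing more can be done
```

The spurtle is lying in both cradles, head high and foot down at the stop, and has been released; the pots, scraper, bowl and jar show no movement in the camera checks, and the job is handed in at about 22 s. I viewed 12 pictures, over the limit of 10.

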